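Restock the toppings case and slide its door shut

ROBOT

A 6-joint arm with a two-finger parallel gripper is mounted at the origin on the work surface. World frame = base frame: x ahead of the robot, y to its left, z up, the work surface at z = 0. Lengths are in m, angles in rad, forces in N, time in s.
With the tool pointing down it reaches from about 0.35 to 0.775 m from the base axis. Payload 7.3 kg.
Tool frame: the origin (TCP) lies on the centre line of the jaws, within the pads' length; the fingertips stand 17 mm ahead of it and the grasp point (between the pads) lies 2 mm behind it (robot.tip_extent is the distance from the TCP to the fingertips, in m); z points along the fingers, y is the line along which they close (so a half turn about z gives the same grasp; the last joint's range is limited). The gripper opens to 92 mm and grips with 3 to 60 N. Pads are 19 mm wide; open, the fingers measure 130 mm over their backs; the gripper's body (75 mm by 190 mm) begins 47 mm behind the grasp point.
Start: joints at [1.169, 0.342, 1.524, -0, 1.275, -0.146], TCP at [0.133, 0.508, 0.244] pointing down, gripper open.
Joint ranges: [-2.53, 2.53], [-0.77, 2.02], [0.04, 2.7], [-1, 4.14], [0.28, 2.66], [-3.11, 3.11]. Speed limits (rad/s): [2.57, 2.57, 3.14, 3.14, 3.14, 3.14].

INTERFACE

Orientations are given as [roll, pitch, yaw] about the fixed x, y, z axes, in that order (R = Rz(yaw) Ry(pitch) Rx(roll)).
In Python, from cell import robot gives the robot as it stands.
- The arm moves only by the tool step_arm, never from a script. Its argument "motion" is a list of rows, each a list of 2 entries, a list of its own where there are three numbers: the shift along the tool's x, y, z in units of 60 mm (1.0 is 60 mm), then the turn about the tool's z in rad. In form: [[[x, y, z], spin], ...]. A call has 1 to 10 rows; each row is the pose to reach, as a shift and turn from the pose commanded when the call began, along the tool's axes at that moment; what a row does not reach only later rows make up. A row lasts 1/8 s, in which the tool goes at most 62.5 mm and 10.7 degrees, less where a joint would pass 70% of its speed; a pose out of reach is approached as far as the arm can. A call with a gripper value outside its range is refused whole. "hand" is the closure in counts, from 0 (fully open) to 255 (shut), set as the call begins (left out, the last holds). The fingers move at their own pace and stop on an object; "squeeze" is the grip in N (left out, the last holds). Time passes only in rows, so rows that repeat a pose let the fingers close. It gives the time, the measured TCP pose, the force, the opening and the grip force at its end, in the units of the state.
- robot.observe(): the state, without advancing time (a new reading comes with each control period).
- robot.read_camera(name): name is "scene" or "top" or "wrist"; returns a dict with "pixels" (420x560x3 uint8, red, green, blue), "intrinsics" (3x3 intrinsics, pixels), "k1" (the pictures are not rectified: a ray, as slopes to the right and down, at radius r is drawn at 1 + k1 r^2 times it, then the intrinsics apply), "xyz" and "rotation" of the camera in the world; the wrist camera has in their place "T_tool_cam" (4x4, takes a point from camera to tool coordinates, whose origin is the TCP and whose axes are the flange's). Camera axes: x right, y up, looking along -z (the intrinsics and any distortion apply to the point x, -y, -z); pixel columns grow to the right and rows downward; lengths in m; the calibration is good to about 2 mm. A picture is of the moment at which its call begins: read the wrist's pose just before it. There is no depth.
- robot.hand_in(): hands the job in; it is judged then, once.
The state is a dict: "time": time; "qpos": joint angles; "qvel": joint speeds; "joint_efforts": joint torques, N m; "tool_pos": TCP position; "tool_rot": TCP orientation; "contact_force": force on the tool from outside, world axes, zero at the start; "torque": the same for the moment, N m; "opening": finger opening in m; "grip_force": force on a finger pad.
Only numpy, scipy, OpenCV 4.12 (cv2) and the standard library are available. Lean on these libraries where they do the work, as an engineer would, in place of code of your own. Each camera call takes 0.05 s, during which the arm holds its last target. There are 200 camera calls.

TASK

Of the three lidded pans standing on the counter, put the one that fits the empty bay into the toppings case: set it down gently, flat on the floor of the bay between the divider bars and clear of the door. Let go of it, then slide the glass door gently shut along its track until it meets the end frame. Leave the other pans and the rest of the counter ware where they stand.

Things in the scene. Friction and masses are not known exactly. Their poses are not given: they have to be found in the camera images.
- case: Fixed countertop toppings case, stainless and clear glass, 284 deep, 550 long, 272 high (mm). Origin under its centre on the counter; x points from the staff side to the customers, y along its length, z up. Staff side (-x) slopes back 35 deg from vertical. Half y > 0 has a fixed pane, half y < 0 the sliding door. Floor 30 mm up, split by divider bars 18 mm high, 4 mm thick.
- sill (a point): On the case, outermost top edge of the lower door track in front of the empty bay: what is brought in must pass above it. The sill behind it is 50 mm above the counter. Axes as the case's.
- canopy (a point): On the case, nearest edge of the upper track and lamp canopy over the empty bay (case x +4 mm, 260 mm above the counter; the underside behind it is 250 mm up). The roof runs on from here over the pans to the customer glass, so the bay is reached only from the staff side, with the tool tilted forward. Axes as the case's.
- bay (a point): Centre of the floor of the one empty bay, case y -145 mm, 30 mm above the counter; axes as the case's. Bay 94 mm wide (y) between divider bars; along x it runs from 98 mm before this point (sill, 20 mm high) to 85 mm beyond it (ledge, 20 mm high). A pan centred here or up to 25 mm beyond clears the door; more than 15 mm towards the staff side it fouls the door.
- door (a joint): Opening of the sliding glass door, m: 0 shut against the end frame at the case's -y end, 0.25 fully open; starts 0.21 to 0.24. Aluminium-edged, in the sloping plane; slides along the case's y, opening towards +y. Moves on rollers with about 1.5 N (+ 6 N per m/s), 0.9 kg, stays where left. It covers the case from y = -260 mm to +10 mm, plus the opening.
- door_handle (a point): Centre of the door's black pull bar, moves with the door; axes as the case's. Bar 12 x 12 mm, 130 mm long, running up the 35 deg slope, centred 38 mm out from the pane (about 29 mm of air behind), on two round 10 mm posts 48 mm above and below this point along the slope. Can be pushed on its flank.
- pan_mid: Lidded steel pan on the counter, middle of three widths. Origin: centre of underside; x along length, z up. Lid 120 (x) by 86 (y) mm, top 66 mm up; body 116 by 82, bottom edge bevelled 8 mm in over 12 mm; fits the empty bay, 6 mm spare each side. Handle bar along x over mid-lid: 74 long, 14 wide, 12 high, centre 96 mm above the underside, 25 mm air under it, end posts at x +-31. Lid fixed on. 0.3 to 0.5 kg.
- pan_small: Same make as pan_mid and same length, height and handle, but lid 68 mm wide (body 64 mm), about 0.34 kg; origin and axes alike. On the counter; too narrow, would rattle in the bay: leave it.
- pan_large: Same make as pan_mid and same length, height and handle, but lid 104 mm wide (body 100 mm), about 0.46 kg; origin and axes alike. On the counter; too wide for the bay: leave it.
- pan_next: Same make as pan_mid and same length, height and handle, but lid 86 mm wide (body 82 mm), about 0.4 kg; origin and axes alike. In the case, in the bay to the left (+y) of the empty one, centres 98 mm apart: leave it.
- pan_end: Same make as pan_mid and same length, height and handle, but lid 52 mm wide (body 48 mm), about 0.28 kg; origin and axes alike. In the case, in the narrow bay between the empty one and the right-hand end, centres 83 mm apart: leave it.
- mug: White mug, 80 mm across, 95 mm high, at the back left of the counter; origin under its centre. Bystander.
- bottle: Amber syrup bottle with black cap, 68 mm across, 200 mm high, at the back left; origin under its centre. Bystander.
- jar: White jar with steel cap, 84 mm across, 110 mm high, at the back left; origin under its centre. Bystander.
- spoon: Steel serving spoon 200 mm long lying on the counter near the robot, to its left; handle to its own -x. Bystander.

How it is judged:
On the way, in this order (a step that is already met when the one before it is completed fails the run):
1. the pan that fits stands flat in the empty bay, let go (z of pan_mid in the frame of bay between -0.004 and 0.004 m and x of pan_mid in the frame of bay between -0.016 and 0.028 m and y of pan_mid in the frame of bay between -0.008 and 0.008 m and angle between pan_mid's own z axis and vertical below 0.06 rad and linear speed of pan_mid below 0.02 m/s and contact force between the fingers and pan_mid below 0.05 N), for 0.2 s.
2. the door is shut against the end frame (within 3 mm) (value of joint door below 0.003 m), for 0.2 s.
At the end, for the whole second after the job is handed in: The middle-size pan stands upright (within 3.4 degrees) and at rest on the floor of the empty bay (within 4 mm in height, 8 mm sideways, at most 16 mm towards the staff side and 28 mm towards the customers from the bay's centre), let go, and the door is at rest, shut within 3 mm (all of step 1 and value of joint door below 0.003 m and velocity of joint door between -0.01 and 0.01 m/s); the robot touches nothing.
It fails at once if one of the other pans or the other counter ware is shoved or taken from its place (30 mm for pans, 40 mm for mug, bottle, jar and spoon) (distance of any of pan_small, pan_large, pan_next, pan_end from where it was at the start of the episode above 0.03 m or distance of any of mug, bottle, jar, spoon from where it was at the start of the episode above 0.04 m).
It fails at once if the door is slammed: it moves faster than 0.25 m/s within the last 20 mm before the frame (value of joint door below 0.02 m and velocity of joint door below -0.25 m/s).
It fails at once if the pan is dropped or thrown in: faster than 0.5 m/s within 50 mm of its seat (distance between pan_mid and bay below 0.05 m and linear speed of pan_mid above 0.5 m/s).
It also fails if it takes over 64 s, if anything falls off the work surface, if the arm or the gripper's body presses on something with over 40 N, if the wrist force passes 120 N, or if a joint passes its speed limit or range.

## Working session

There is one attempt and no reset: what is moved stays moved. The work goes in short steps, Python scripts to look and compute and a tool call to move; the robot and the scene stay as the last step left them, time stands still between calls to the robot, and variables do not carry over. Pictures are saved under pics/ and viewed, at most 10 in all, crops included, and the job is handed in when it is done.

Besides the shell and the picture viewer there is one more tool, called after "Call:" as a command line: name --argument value ..., lists and objects as JSON in quotes. step_arm: Moves the arm, as the interface text tells. Its arguments: {"type":"object","properties":{"motion":{"type":"array"},"hand":{"type":"number"},"squeeze":{"type":"number"}},"required":["motion"]}

```bash
ls; mkdir -p pics; python3 - <<'E'
from cell import robot
import cv2
for n in ("scene","top"):
    c=robot.read_camera(n); cv2.imwrite(f"pics/{n}0.png",c["pixels"][:,:,::-1]); print(n,c["intrinsics"],c["k1"],c["xyz"],c["rotation"])
c=robot.read_camera("wrist");print(c["T_tool_cam"],c["intrinsics"],c["k1"])
print(robot.observe(), robot.tip_extent)
E
```

```text
pics
scene [[434.60632582   0.         283.48235077]
 [  0.         434.60632582 212.67961488]
 [  0.           0.           1.        ]] -0.072916656739369 [0.23476673 0.2310392  1.24521079] [ 0.31926099 -0.0072608  -2.01727428]
top [[406.66149111   0.         281.13719168]
 [  0.         406.66149111 206.15963116]
 [  0.           0.           1.        ]] -0.06821365554729807 [0.46613605 0.06026416 1.24268953] [ 0.07583587 -0.017165   -1.56404911]
[[ 8.35143328e-04  9.52709053e-01  3.03882811e-01  8.24240592e-02]
 [ 9.99999462e-01 -6.08738481e-04 -8.39771806e-04  1.39057752e-05]
 [-6.15073041e-04  3.03883349e-01 -9.52709049e-01 -1.40154481e-01]
 [ 0.00000000e+00  0.00000000e+00  0.00000000e+00  1.00000000e+00]] [[332.09795239   0.         278.88211432]
 [  0.         332.09795239 209.64839761]
 [  0.           0.           1.        ]] -0.07127495261997815
{'time': 0.15, 'qpos': array([ 1.16900122e+00,  3.42556397e-01,  1.52476740e+00, -1.30037135e-05,
        1.27541084e+00, -1.45988291e-01]), 'qvel': array([-9.69813698e-04, -1.95877212e-03, -3.26574457e-03, -4.71757653e-05,
        1.39270838e-03,  2.16193033e-03]), 'joint_efforts': array([ 1.45742415e-03, -4.31473196e+01, -2.44350511e+01,  7.17693265e-02,
        5.37341251e-02, -9.37180607e-05]), 'tool_pos': array([0.13270564, 0.50766539, 0.2432184 ]), 'tool_rot': array([-3.14046101e+00, -1.53820539e-04,  2.88578954e+00]), 'contact_force': array([ 0.76560877, -0.10429145,  0.13816835]), 'torque': array([-0.04382874,  0.03145441,  0.00423503]), 'grip_force': 0.0, 'opening': 0.09181273654559781} 0.017
```

View pics/top0.png

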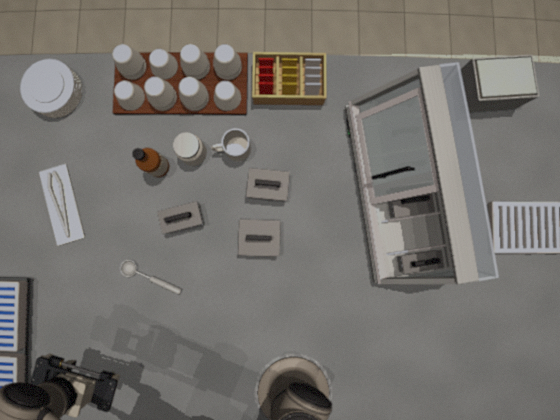

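View pics/scene0.png

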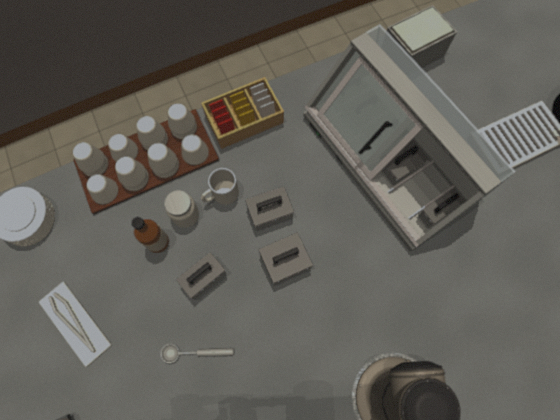

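The top view shows the pans: small about (181,218), mid about (268,184), large about (259,238). The case is on the right, with its staff side facing left. The empty bay is about (415,235) and the door handle about (393,172).

```bash
cat > h.py <<'E'
import numpy as np, cv2
from scipy.spatial.transform import Rotation as R
from cell import robot
def cam(n):
    c=robot.read_camera(n) if n!="wrist" else None
    return dict(K=c["intrinsics"],k=c["k1"],p=np.array(c["xyz"]),R=R.from_euler("xyz",c["rotation"]).as_matrix(),im=c["pixels"])
def ray(c,u,v):
    d=np.array([c["k"],0,0,0.]); s=cv2.undistortPoints(np.array([[[u,v]]],float),c["K"],d,None,None,None,(3,50,1e-12))[0,0] if False else cv2.undistortPoints(np.array([[[u,v]]],float),c["K"],d)[0,0]
    return c["R"]@np.array([s[0],-s[1],-1.])
def atz(c,u,v,z):
    d=ray(c,u,v); return c["p"]+d*(z-c["p"][2])/d[2]
def proj(c,P):
    q=(np.asarray(P)-c["p"])@c["R"]; x,y=q[...,0]/-q[...,2],-q[...,1]/-q[...,2]
    f=1+c["k"]*(x*x+y*y); return np.stack([c["K"][0,0]*x*f+c["K"][0,2],c["K"][1,1]*y*f+c["K"][1,2]],-1)
E
python3 - <<'E'
from h import *
t=cam("top")["im"][:,:,::-1]; s=cam("scene")["im"][:,:,::-1]
z=lambda i,x0,y0,w,h,k: cv2.resize(i[y0:y0+h,x0:x0+w],None,fx=k,fy=k,interpolation=cv2.INTER_CUBIC)
o=np.zeros((600,800,3),np.uint8)
o[:,:400]=z(t,340,55,160,240,2.5)
o[:300,400:]=z(t,225,155,80,60,5)
o[300:,400:]=z(s,225,170,80,60,5)
o=np.clip(o.astype(float)*1.4,0,255).astype(np.uint8)
cv2.imwrite("pics/crop1.png",o)
E
```

```text
(no output)
```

View pics/crop1.png

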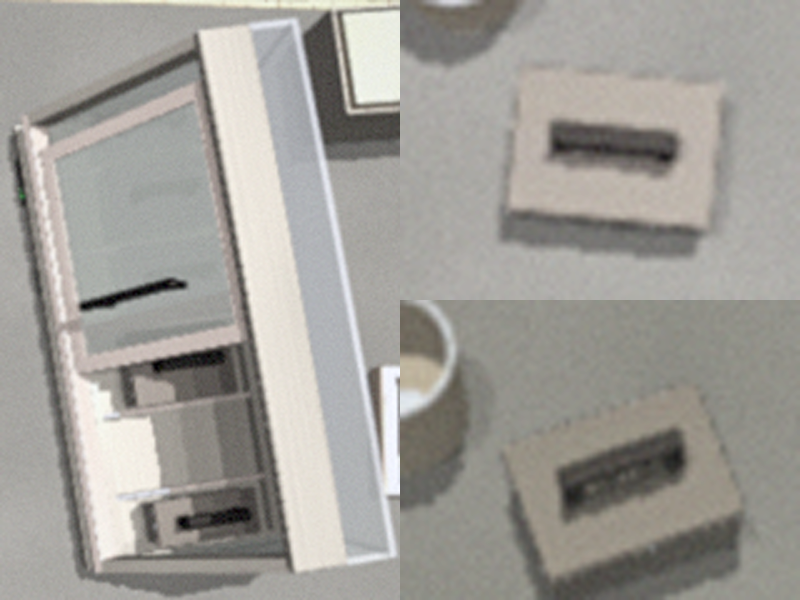

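The crop shows mid-pan lid corners at crop pixels (520,72), (722,84), (711,228) and (507,210). The case roof corners are (198,35), (293,570), (393,556) and (298,20). The divider bars run (105,417)-(250,396) and (118,497)-(265,478), and the door handle bar runs (82,305)-(185,285).

```bash
cat > m.py <<'E'
from h import *
t=cam("top"); s=cam("scene")
f=lambda cu,cv,x0,y0,k,ox=0,oy=0:((cu-ox+.5)/k-.5+x0,(cv-oy+.5)/k-.5+y0)
P=[atz(t,*f(*c,225,155,5,400,0),.066) for c in [(520,72),(722,84),(711,228),(507,210)]]
P=np.array(P)[:,:2]; print("pan lid\n",P.round(4),"sides",np.linalg.norm(P-np.roll(P,-1,0),axis=1),"c",P.mean(0))
e=(P[1]-P[0])+(P[2]-P[3]); print("yaw long",np.arctan2(e[1],e[0]))
S=np.array([atz(s,*f(*c,225,170,5,400,300),.066) for c in [(505,443),(695,390),(741,500),(553,575)]])[:,:2]
print("scene pan",S.mean(0),np.linalg.norm(S-np.roll(S,-1,0),axis=1))
c=lambda cu,cv,z:atz(t,*f(cu,cv,340,55,2.5),z)[:2]
Q={"roofNearTop":c(198,35,.272),"roofNearBot":c(293,570,.272),"farBot":c(393,556,.272),"farTop":c(298,20,.272),
"b1L":c(105,417,.048),"b1R":c(250,396,.048),"b2L":c(118,497,.048),"b2R":c(265,478,.048),"sillTop":c(22,120,.05),"sillBot":c(92,570,.05)}
for k,v in Q.items(): print(k,v.round(4))
d=Q["farTop"]-Q["farBot"]; print("case y dir",np.arctan2(d[1],d[0]),np.linalg.norm(d), np.linalg.norm(Q["roofNearTop"]-Q["roofNearBot"]),np.linalg.norm(Q["farBot"]-Q["roofNearBot"]))
ex=np.array([d[1],-d[0]])/np.linalg.norm(d); ey=d/np.linalg.norm(d)
o=(Q["farTop"]+Q["farBot"])/2-ex*.142
print("origin",o,"ex",ex)
for k,v in Q.items(): print(k,"case",((v-o)@np.array([ex,ey]).T).round(4))
E
python3 m.py
```

```text
pan lid
 [[0.6638 0.1365]
 [0.6578 0.0184]
 [0.5732 0.0243]
 [0.5827 0.1429]] sides [0.11825992 0.08481307 0.11898922 0.08133828] c [0.61937565 0.08052342]
yaw long -1.6362860934148165
scene pan [0.62150559 0.08145156] [0.11470776 0.07257133 0.11591937 0.08479699]
roofNearTop [ 0.8894 -0.2999]
roofNearBot [ 0.358  -0.3817]
farBot [ 0.3708 -0.4833]
farTop [ 0.9089 -0.4047]
b1L [ 0.5139 -0.258 ]
b1R [ 0.54   -0.4347]
b2L [ 0.4195 -0.2726]
b2R [ 0.4422 -0.4511]
sillTop [ 0.8727 -0.1615]
sillBot [ 0.3343 -0.2406]
case y dir 0.14487942903110487 0.5437914607002248 0.5375994918960544 0.10230980681645238
origin [ 0.61931698 -0.30348909] ex [ 0.14437312 -0.98952332]
roofNearTop case [0.0355 0.2677]
roofNearBot case [ 0.0397 -0.2699]
farBot case [ 0.142  -0.2719]
farTop case [0.142  0.2719]
b1L case [-0.0602 -0.0978]
b1R case [ 0.1184 -0.0974]
b2L case [-0.0594 -0.1933]
b2R case [ 0.1205 -0.1966]
sillTop case [-0.1039  0.2713]
sillBot case [-0.1034 -0.273 ]
```

```bash
cat >> h.py <<'E'
YAW=0.1455; EX=np.array([np.sin(YAW),-np.cos(YAW),0]); EY=np.array([np.cos(YAW),np.sin(YAW),0]); EZ=np.array([0,0,1.])
O=np.array([.6193+EX[0]*.0363,-.3035+EX[1]*.0363,0])
def W(x,y,z): return O+EX*x+EY*y+EZ*z      # case -> world
def C(p): d=np.asarray(p)-O; return np.array([d@EX,d@EY,d[2]])
def go(target,yaw=None):
    o=robot.observe(); r=R.from_euler("xyz",o["tool_rot"])
    sh=r.inv().apply(np.asarray(target)-o["tool_pos"])/.06
    print("pos",o["tool_pos"].round(4),"rot",o["tool_rot"].round(4),"t",o["time"])
    print("shift",sh.round(3), "spin",None if yaw is None else round(-((yaw-o["tool_rot"][2]+np.pi)%(2*np.pi)-np.pi),4))
E
python3 - <<'E'
from h import *
t=cam("top"); f=lambda cu,cv:((cu+.5)/2.5-.5+340,(cv+.5)/2.5-.5+55)
n=np.cos(np.radians(35))*-EX+np.sin(np.radians(35))*EZ
def onplane(uv,off):
    d=ray(t,*uv); p0=W(.004,0,.26)+n*off; return C(t["p"]+d*((p0-t["p"])@n)/(d@n))
for a in [(82,305),(185,285)]: print("handle end",onplane(f(*a),.038).round(4))
for a in [(85,368),(242,338),(45,155),(200,85)]: print("door corner",onplane(f(*a),0.0).round(4))
print("bay",W(0,-.145,.03))
tx=np.array([np.cos(1.505),np.sin(1.505),0])
pan=np.array([.620,.081,0]); print("above grasp"); go(pan+tx*.012+EZ*.24,1.505)
E
```

```text
handle end [-0.1271  0.0278  0.139 ]
handle end [-0.0497  0.0212  0.2496]
door corner [-0.1202 -0.0386  0.0826]
door corner [-0.0017 -0.0394  0.2518]
door corner [-0.1254  0.2179  0.0752]
door corner [-0.0003  0.2219  0.2538]
bay [ 0.48109517 -0.36043958  0.03      ]
above grasp
pos [0.1328 0.5079 0.2437] rot [-3.1415 -0.      2.8858] t 0.4
shift [-9.619 -4.633  0.061] spin 1.3808
```

Call:
step_arm --motion '[[[-0.5, -0.25, -0.3], 0.1], [[-1.4, -0.7, -0.4], 0.25], [[-2.3, -1.1, -0.4], 0.4], [[-3.2, -1.5, -0.4], 0.55], [[-4.1, -2.0, -0.4], 0.7], [[-5.0, -2.4, -0.4], 0.85], [[-5.9, -2.8, -0.4], 1.0], [[-6.8, -3.3, -0.4], 1.15], [[-7.7, -3.7, -0.3], 1.3], [[-8.6, -4.1, -0.2], 1.38]]' --hand 0 --squeeze 40

```text
time: 1.65
tool_pos: [0.5712, 0.1379, 0.2557]
tool_rot: [3.141, -0.0, 1.502]
contact_force: [1.0, 0.6, 0.8]
opening: 0.092
grip_force: 0.0
```

```bash
python3 - <<'E'
from h import *
tx=np.array([np.cos(1.505),np.sin(1.505),0])
go(np.array([.620,.081,.24])+tx*.012,1.505)
E
```

```text
pos [0.5712 0.1379 0.2557] rot [ 3.1411e+00 -4.0000e-04  1.5020e+00] t 1.65
shift [-0.69   0.876  0.262] spin -0.003
```

Call:
step_arm --motion '[[[-0.35, 0.45, 0.13], 0], [[-0.7, 0.9, 0.25], 0], [[-0.7, 0.9, 0.25], 0], [[-0.7, 0.9, 0.25], 0]]'

```text
time: 2.15
tool_pos: [0.6205, 0.0943, 0.2406]
tool_rot: [-3.141, -0.0, 1.506]
contact_force: [-0.5, 0.0, -0.2]
opening: 0.0919
grip_force: 0.0
```

```bash
cat >> h.py <<'E'
def wrist():
    o=robot.observe(); c=robot.read_camera("wrist"); Rt=R.from_euler("xyz",o["tool_rot"]).as_matrix(); T=np.array(c["T_tool_cam"])
    return dict(K=c["intrinsics"],k=c["k1"],p=o["tool_pos"]+Rt@T[:3,3],R=Rt@T[:3,:3],im=c["pixels"])
def save(c,name): cv2.imwrite("pics/"+name,c["im"][:,:,::-1])
E
python3 - <<'E'
from h import *
c=wrist(); save(c,"w1.png"); print(robot.observe()["tool_pos"])
u=np.array([np.cos(1.505),np.sin(1.505),0]); v=np.array([-u[1],u[0],0]); P=np.array([.62,.081,0])
print(proj(c,[P+u*a+v*b+EZ*.066 for a in(-.06,.06) for b in (-.043,.043)]))
print(proj(c,[P+u*a+v*b+EZ*.102 for a in(-.037,.037) for b in (-.007,.007)]))
E
```

```text
[0.62044492 0.09466557 0.24101653]
[[319.87564672 260.41646365]
 [237.86519935 260.26767023]
 [324.81356418 144.63474166]
 [233.32913132 144.4784205 ]]
[[286.45933822 255.35221433]
 [271.28702009 255.32475052]
 [287.20124358 176.47962434]
 [270.81786185 176.45115699]]
```

View pics/w1.png

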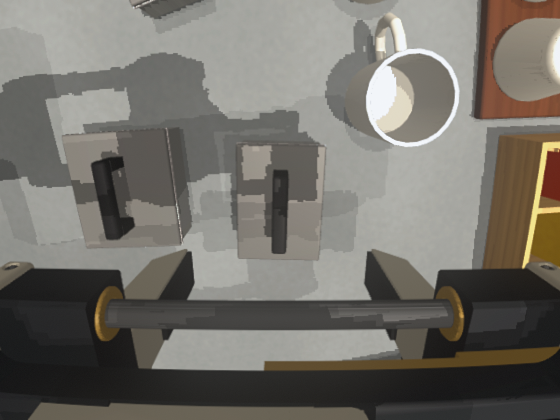

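Lid corners are at (236,143), (325,144), (238,258) and (321,259), within about 2 px of the prediction. The pan pose is confirmed at (0.621, 0.0825), and the fingers have clear space on both sides.

Call:
step_arm --motion '[[[0, 0.02, 0.5], 0], [[0, 0.02, 1.1], 0], [[0, 0.02, 1.7], 0], [[0, 0.02, 2.2], 0], [[0, 0.02, 2.45], 0], [[0, 0.02, 2.45], 0]]' --hand 110

```text
time: 2.95
tool_pos: [0.6216, 0.0945, 0.0935]
tool_rot: [-3.141, -0.0, 1.507]
contact_force: [-0.1, 0.9, 0.4]
opening: 0.052
grip_force: 0.0
```

Call:
step_arm --motion '[[[0, 0, 0], 0], [[0, 0, 0], 0], [[0, 0, 0], 0], [[0, 0, 0], 0], [[0, 0, 0], 0]]' --hand 255 --squeeze 50

```text
time: 3.58
tool_pos: [0.622, 0.0939, 0.0938]
tool_rot: [-3.141, -0.0, 1.506]
contact_force: [-1.5, 0.3, 0.4]
opening: 0.0137
grip_force: 49.9
```

Call:
step_arm --motion '[[[0, 0, -0.2], 0], [[0, 0, -0.6], 0], [[0, 0, -1.1], 0], [[0, 0, -1.6], 0], [[0, 0, -1.9], 0], [[0, 0, -1.9], 0]]'

```text
time: 4.32
tool_pos: [0.6227, 0.0939, 0.2093]
tool_rot: [3.139, -0.0, 1.506]
contact_force: [0.8, 0.5, -5.3]
opening: 0.0133
grip_force: 49.9
```

```bash
python3 - <<'E'
from h import *
print(robot.observe()["contact_force"]); go(W(-.2,-.145,.205),np.pi/2+YAW)
c=wrist(); save(c,"w2.png")
E
```

```text
[ 0.79610665  0.46180585 -5.31669776]
pos [0.6227 0.0939 0.2093] rot [ 3.1386e+00 -4.0000e-04  1.5058e+00] t 4.325
shift [-4.451 -2.56   0.063] spin -0.2105
```

View pics/w2.png

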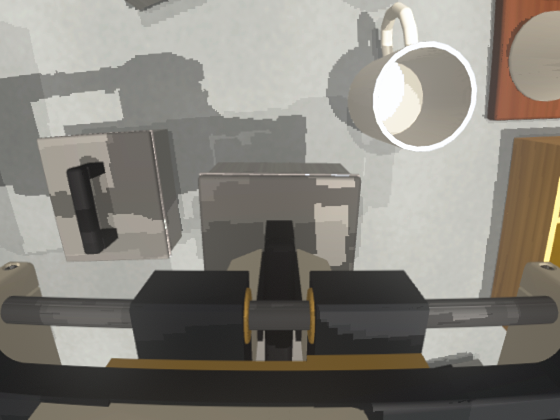

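The pan hangs in the gripper with its lid's near edge level, running (202,177) to (357,177). Next I check the tilt from that edge while moving.

```bash
python3 - <<'E'
from h import *
c=wrist(); o=robot.observe(); r=R.from_euler("xyz",o["tool_rot"])
for a in (-.06,-.03,0,.03,.06,.1):   # pan tilted by a about tool y through handle point
    q=R.from_euler("y",a).apply([[.048,-.043,.030],[.048,.043,.030]])+[0,0,-.002]
    print(a,proj(c,o["tool_pos"]+r.apply(q)).round(1).tolist())
E
```

```text
-0.06 [[196.1, 177.0], [358.5, 177.1]]
-0.03 [[195.3, 175.8], [359.2, 175.8]]
0 [[194.5, 174.6], [360.0, 174.7]]
0.03 [[193.7, 173.5], [360.8, 173.5]]
0.06 [[192.9, 172.4], [361.6, 172.5]]
0.1 [[191.8, 171.2], [362.7, 171.3]]
```

Call:
step_arm --motion '[[[-0.3, -0.15, 0], -0.02], [[-0.9, -0.5, 0], -0.06], [[-1.5, -0.85, 0], -0.1], [[-2.1, -1.2, 0], -0.14], [[-2.7, -1.55, 0], -0.18], [[-3.3, -1.9, 0], -0.21], [[-3.9, -2.25, 0], -0.21], [[-4.3, -2.5, 0], -0.21], [[-4.45, -2.56, 0.05], -0.21], [[-4.45, -2.56, 0.05], -0.21]]'

```text
time: 5.68
tool_pos: [0.4512, -0.1625, 0.2039]
tool_rot: [-3.141, -0.001, 1.715]
contact_force: [-0.2, 0.4, -5.1]
opening: 0.0131
grip_force: 49.9
```

```bash
python3 - <<'E'
from h import *
o=robot.observe(); print(C(o["tool_pos"]),o["qpos"])
c=wrist(); t=cam("top"); 
cv2.imwrite("pics/w3.png",np.hstack([cv2.resize(c["im"],(400,300)),cv2.resize(t["im"][60:300,330:500],(400,565))[:300*1] if False else cv2.resize(t["im"][165:300,330:510],(400,300),interpolation=cv2.INTER_CUBIC)])[:,:,::-1])
E
```

```text
[-0.20019918 -0.14584156  0.20387259] [-5.05918295e-01  2.98838553e-01  1.70564848e+00  5.47875139e-04
  1.13876287e+00 -6.49994697e-01]
```

View pics/w3.png

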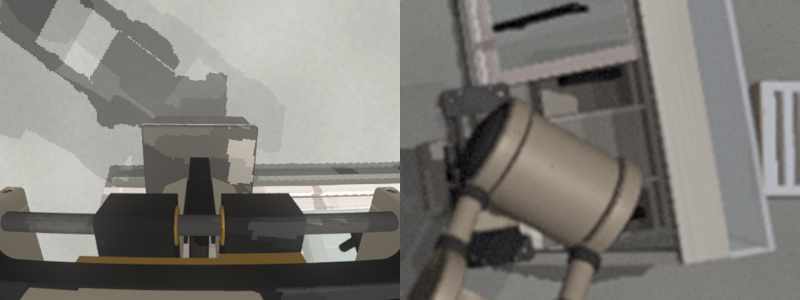

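The pan clears the sill side with the tool aligned, and the bay and divider bars are visible ahead. I'll check that the wrist clears the roof before entering.

```bash
python3 - <<'E'
from h import *
t=cam("top"); o=robot.observe()
for z in (.2,.35,.45,.55): print(z,proj(t,o["tool_pos"]*[1,1,0]+EZ*z).round(0))
go(W(-.042,-.1455,.17),np.pi/2+YAW)
E
```

```text
0.2 [360. 243.]
0.35 [375. 244.]
0.45 [387. 245.]
0.55 [403. 246.]
pos [ 0.452  -0.1618  0.2044] rot [-3.1415e+00 -7.0000e-04  1.7167e+00] t 5.825
shift [-2.647 -0.009  0.572] spin 0.0004
```

Call:
step_arm --motion '[[[-0.2, 0, 0.2], 0], [[-0.5, 0, 0.45], 0], [[-0.9, 0, 0.57], 0], [[-1.3, 0, 0.57], 0], [[-1.6, 0, 0.57], 0], [[-1.9, 0, 0.57], 0], [[-2.2, 0, 0.57], 0], [[-2.4, 0, 0.57], 0], [[-2.4, 0, 0.57], 0]]'

```text
time: 6.95
tool_pos: [0.4724, -0.3057, 0.1704]
tool_rot: [3.141, -0.0, 1.715]
contact_force: [-0.9, -0.6, -4.4]
opening: 0.0134
grip_force: 49.9
```

```bash
python3 - <<'E'
from h import *
print(C(robot.observe()["tool_pos"]))
c=wrist(); t=cam("top"); s=cam("scene")
a=cv2.resize(t["im"][165:300,330:510],(400,300),interpolation=cv2.INTER_CUBIC); b=cv2.resize(s["im"][120:255,360:540],(400,300),interpolation=cv2.INTER_CUBIC)
w=cv2.resize(c["im"],(400,300))
cv2.imwrite("pics/w4.png",np.vstack([np.hstack([w,a]),np.hstack([b,b*0])])[:,:,::-1])
go(W(-.042,-.1455,.126))
E
```

```text
[-0.05538045 -0.14570538  0.17040531]
pos [ 0.4722 -0.3044  0.1704] rot [-3.1413e+00 -8.0000e-04  1.7162e+00] t 7.1
shift [-0.247  0.003  0.74 ] spin None
```

View pics/w4.png

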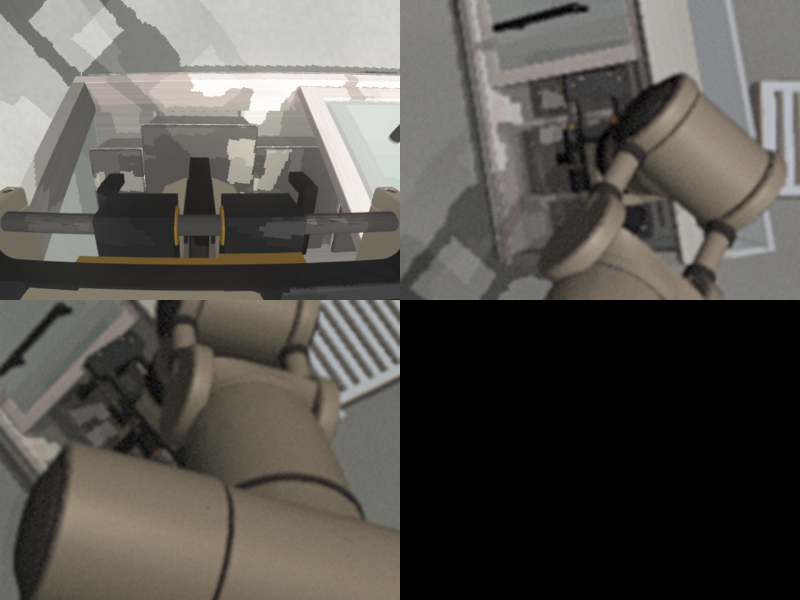

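The view shows the pan over the bay, centred between its neighbours, with the door edge clear of the gripper on the right. I move in the rest of the way and lower.

Call:
step_arm --motion '[[[-0.1, 0, 0], 0], [[-0.22, 0, 0.1], 0], [[-0.22, 0, 0.25], 0], [[-0.22, 0, 0.4], 0], [[-0.22, 0, 0.52], 0], [[-0.22, 0, 0.6], 0], [[-0.22, 0, 0.65], 0], [[-0.22, 0, 0.65], 0]]'

```text
time: 8.1
tool_pos: [0.4742, -0.3181, 0.1314]
tool_rot: [-3.142, -0.0, 1.716]
contact_force: [-0.0, -0.4, -4.8]
opening: 0.0133
grip_force: 49.9
```

Call:
step_arm --motion '[[[0, 0, 0.04], 0], [[0, 0, 0.07], 0], [[0, 0, 0.1], 0], [[0, 0, 0.1], 0]]'

```text
time: 8.6
tool_pos: [0.4742, -0.3181, 0.1253]
tool_rot: [-3.141, -0.0, 1.716]
contact_force: [-0.4, 0.4, -4.7]
opening: 0.0137
grip_force: 49.9
```

```bash
python3 - <<'E'
from h import *
print(C(robot.observe()["tool_pos"]),robot.observe()["contact_force"],robot.observe()["torque"]);go(W(-.042,-.1455,.124))
E
```

```text
[-0.042941   -0.1457071   0.12532131] [-0.41851503  0.4187678  -4.73214514] [-0.00405661  0.05089281  0.0611512 ]
pos [ 0.4742 -0.3181  0.1253] rot [-3.1415e+00 -3.0000e-04  1.7158e+00] t 8.6
shift [-0.016  0.003  0.022] spin None
```

Call:
step_arm --motion '[[[0, 0, 0.02], 0], [[0, 0, 0.03], 0], [[0, 0, 0.03], 0], [[0, 0, 0.03], 0]]'

```text
time: 9.1
tool_pos: [0.4742, -0.318, 0.1239]
tool_rot: [3.141, -0.0, 1.716]
contact_force: [-0.4, 2.0, -0.7]
opening: 0.0134
grip_force: 49.9
```

Call:
step_arm --motion '[[[0, 0, 0], 0], [[0, 0, 0], 0], [[0, 0, 0], 0], [[0, 0, 0], 0], [[0, 0, -0.15], 0], [[0, 0, -0.4], 0], [[0, 0, -0.8], 0], [[0, 0, -0.9], 0]]' --hand 144

```text
time: 10.1
tool_pos: [0.4751, -0.3188, 0.1802]
tool_rot: [3.139, 0.003, 1.716]
contact_force: [-0.8, -0.7, -0.3]
opening: 0.0401
grip_force: 0.0
```

Call:
step_arm --motion '[[[0.3, 0, 0], 0], [[0.7, 0, 0], 0], [[1.1, 0, 0], 0], [[1.45, 0, 0], 0], [[1.45, 0, 0], 0]]'

```text
time: 10.72
tool_pos: [0.4613, -0.2302, 0.1775]
tool_rot: [-3.141, -0.001, 1.718]
contact_force: [0.7, 0.6, 1.0]
opening: 0.0397
grip_force: 0.0
```

```bash
python3 - <<'E'
from h import *
print(C(robot.observe()["tool_pos"])); c=wrist(); save(c,"w5.png")
def pan(x): return [W(x+a,-.145+b,.096) for a in(-.06,.06) for b in(-.043,.043)]
for x in(-.035,-.03,-.025): print(x,proj(c,pan(x)).round(1).tolist())
go(W(-.125,-.1455,.1))
E
```

```text
[-0.13170759 -0.1457285   0.17747295]
-0.035 [[221.9, 271.7], [336.8, 272.0], [229.8, 393.3], [328.0, 393.5]]
-0.03 [[222.2, 277.6], [336.4, 277.9], [230.1, 397.5], [327.7, 397.7]]
-0.025 [[222.6, 283.4], [336.0, 283.7], [230.4, 401.6], [327.4, 401.9]]
pos [ 0.4617 -0.2314  0.1777] rot [-3.1415  0.      1.7171] t 10.775
shift [-0.092  0.     1.294] spin None
```

View pics/w5.png

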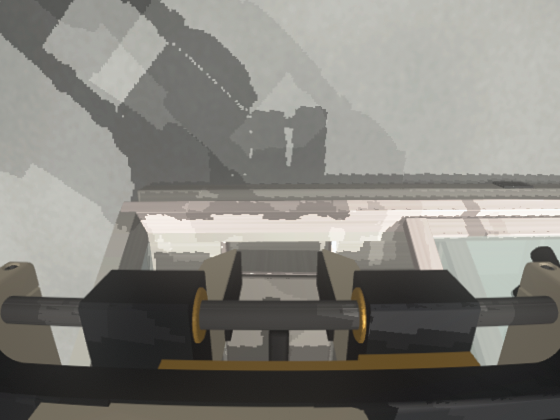

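The pan's rear lid edge is at row ~274, so the pan is at case x ≈ -33 mm, standing flat in the bay and released. I now lower the fingers behind it and push it in about 38 mm.

Call:
step_arm --motion '[[[0, 0, 0.4], 0], [[0, 0, 0.9], 0], [[0, 0, 1.29], 0], [[0, 0, 1.29], 0], [[0, 0, 1.29], 0]]'

```text
time: 11.4
tool_pos: [0.4622, -0.2328, 0.101]
tool_rot: [3.141, 0.001, 1.715]
contact_force: [0.0, -0.6, -1.2]
opening: 0.0402
grip_force: 0.0
```

Call:
step_arm --motion '[[[-0.15, 0, 0], 0], [[-0.3, 0, 0], 0], [[-0.4, 0, 0], 0], [[-0.48, 0, 0], 0], [[-0.56, 0, 0], 0], [[-0.64, 0, 0], 0], [[-0.72, 0, 0], 0], [[-0.8, 0, 0], 0], [[-0.8, 0, 0], 0]]'

```text
time: 12.52
tool_pos: [0.4684, -0.279, 0.1003]
tool_rot: [-3.141, -0.001, 1.716]
contact_force: [-1.5, 4.3, 2.3]
opening: 0.0401
grip_force: 1.8
```

Call:
step_arm --motion '[[[-0.06, 0, 0], 0], [[-0.12, 0, 0], 0], [[-0.18, 0, 0], 0], [[-0.24, 0, 0], 0], [[-0.3, 0, 0], 0], [[-0.3, 0, 0], 0]]'

```text
time: 13.28
tool_pos: [0.4711, -0.2969, 0.1003]
tool_rot: [-3.141, -0.001, 1.716]
contact_force: [0.1, 3.8, 3.3]
opening: 0.04
grip_force: 2.1
```

Call:
step_arm --motion '[[[0.15, 0, 0], 0], [[0.4, 0, 0], 0], [[0.6, 0, -0.3], 0], [[0.8, 0, -0.9], 0], [[1.1, 0, -1.3], 0], [[1.1, 0, -1.3], 0]]'

```text
time: 14.02
tool_pos: [0.4626, -0.2314, 0.1811]
tool_rot: [3.138, 0.004, 1.718]
contact_force: [-0.4, -0.9, -0.3]
opening: 0.0404
grip_force: 0.0
```

```bash
python3 - <<'E'
from h import *
print(C(robot.observe()["tool_pos"])); c=wrist(); 
def pan(x): return [W(x+a,-.145+b,.096) for a in(-.06,.06) for b in(-.043,.043)]
for x in(0,.005,.01): print(x,proj(c,pan(x)).round(1).tolist())
t=cam("top"); w=c["im"]; a=cv2.resize(t["im"][165:300,330:510],(400,300),interpolation=cv2.INTER_CUBIC)
o=np.zeros((600,800,3),np.uint8); o[:300,:400]=a; o[:300,400:]=cv2.resize(w,(400,300)); o[300:,:]=cv2.resize(w[220:370,80:480],(800,300),interpolation=cv2.INTER_CUBIC)
cv2.imwrite("pics/w6.png",o[:,:,::-1])
E
```

```text
[-0.13037698 -0.14457027  0.18114693]
0 [[223.0, 306.8], [331.4, 306.8], [230.8, 416.2], [323.6, 416.1]]
0.005 [[223.4, 312.1], [331.1, 312.1], [231.1, 420.0], [323.3, 419.9]]
0.01 [[223.7, 317.4], [330.7, 317.4], [231.4, 423.8], [323.0, 423.6]]
```

View pics/w6.png

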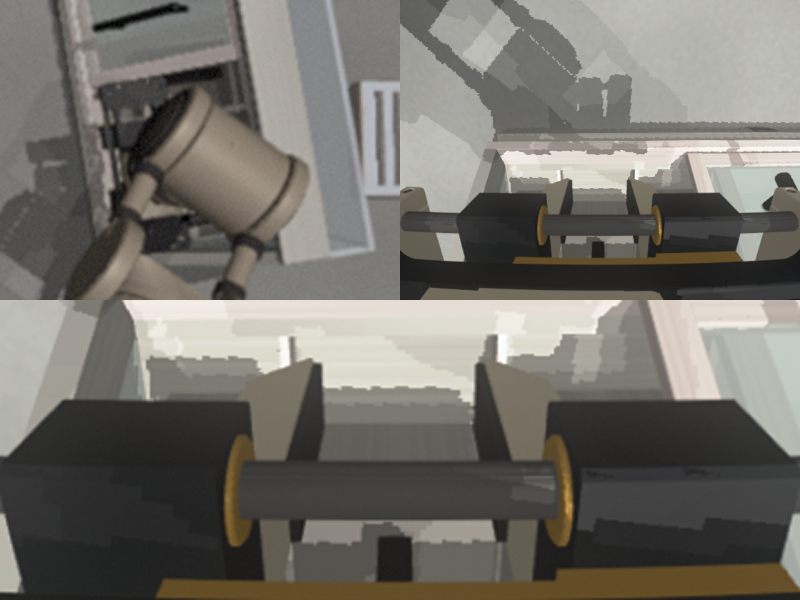

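```bash
python3 - <<'E'
from h import *
t=cam("top"); s=cam("scene")
f=lambda cu,cv:((cu+.5)/2.5-.5+340,(cv+.5)/2.5-.5+55)
def tri(a,b):
    d1,d2=ray(t,*a),ray(s,*b); A=np.stack([d1,-d2],1); k=np.linalg.lstsq(A,s["p"]-t["p"],rcond=None)[0]
    p,q=t["p"]+k[0]*d1,s["p"]+k[1]*d2; return C((p+q)/2).round(4),np.linalg.norm(p-q).round(4)
print(tri(f(82,305),(360,153)),tri(f(185,285),(391,122)))
# handle dark blob check
for c,(x0,y0,x1,y1) in ((t,(365,155,425,190)),(s,(350,110,405,165))):
    g=c["im"][y0:y1,x0:x1].max(2)<50; n,l,st,ce=cv2.connectedComponentsWithStats(g.astype(np.uint8))
    i=1+st[1:,4].argmax(); ys,xs=np.where(l==i); print(st[i],[(xs[j]+x0,ys[j]+y0) for j in (xs.argmin(),xs.argmax())],ce[i]+[x0,y0])
E
```

```text
(array([-0.1203,  0.0308,  0.1133]), np.float64(0.0)) (array([-0.0398,  0.0257,  0.22  ]), np.float64(0.0029))
[  7  12  42  12 135] [(np.int64(372), np.int64(177)), (np.int64(413), np.int64(168))] [392.06666667 172.33333333]
[  9  12  33  32 144] [(np.int64(359), np.int64(152)), (np.int64(391), np.int64(124))] [375.04166667 136.38888889]
```

The pan sits deep in the bay and released: the lid edge is now hidden behind the gripper's bar, as expected for x ≥ 0. Next I rise and move over the door handle.

```bash
python3 - <<'E'
from h import *
go(W(-.062,.07,.35),np.pi/2+YAW)
E
```

```text
pos [ 0.4613 -0.2321  0.1775] rot [-3.1406e+00 -8.0000e-04  1.7157e+00] t 14.225
shift [-1.126  3.597 -2.879] spin -0.0006
```

Call:
step_arm --motion '[[[0, 0, -0.6], 0], [[0, 0, -1.3], 0], [[0, 0, -2.0], 0], [[0, 0.4, -2.6], 0], [[-0.2, 1.1, -2.9], 0], [[-0.5, 1.8, -2.9], 0], [[-0.8, 2.5, -2.9], 0], [[-1.1, 3.2, -2.9], 0], [[-1.13, 3.6, -2.9], 0], [[-1.13, 3.6, -2.9], 0]]' --hand 255 --squeeze 10

```text
time: 15.48
tool_pos: [0.6863, -0.2683, 0.3482]
tool_rot: [-3.138, -0.003, 1.716]
contact_force: [-1.6, -0.6, 0.4]
opening: 0.0002
grip_force: 0.0
```

```bash
python3 - <<'E'
from h import *
print(C(robot.observe()["tool_pos"])); c=wrist(); save(c,"w7.png")
for n,p in dict(A0=(-.1203,.0308,.1133),A1=(-.0398,.0257,.22),B0=(-.1271,.0278,.139),B1=(-.0497,.0212,.2496)).items(): print(n,proj(c,W(*p)).round(1))
for x in(0,.005,.01): print(x,proj(c,[W(x-.06,-.145+b,.096) for b in (-.043,.043)]).round(1).tolist())
E
```

```text
[-0.06139975  0.07143498  0.34816045]
A0 [242.6 127.6]
A1 [226.3 230.6]
B0 [236.8 122.4]
B1 [214.  232.4]
0 [[70.7, 178.4], [137.4, 178.0]]
0.005 [[71.4, 182.4], [137.9, 182.0]]
0.01 [[72.1, 186.3], [138.4, 186.0]]
```

View pics/w7.png

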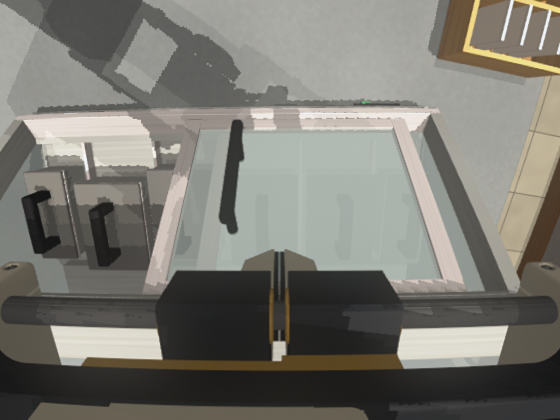

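The wrist view shows the handle from (238,121) to (228,228), matching my estimate. The placed pan's lid edge at row ~183 gives pan x ≈ +6 mm, well within tolerance. I descend beside the handle on its +y flank.

Call:
step_arm --motion '[[[0, 0, 0.5], 0], [[0, 0, 1.0], 0], [[0, 0, 1.5], 0], [[0, 0, 2.0], 0], [[0, 0, 2.3], 0], [[0, 0, 2.47], 0], [[0, 0, 2.47], 0]]'

```text
time: 16.4
tool_pos: [0.6845, -0.2681, 0.2041]
tool_rot: [-3.141, -0.0, 1.715]
contact_force: [-0.2, -0.3, 0.2]
opening: 0.0005
grip_force: 0.0
```

Call:
step_arm --motion '[[[0, -0.1, 0], 0], [[0, -0.2, 0], 0], [[0, -0.3, 0], 0], [[0, -0.4, 0], 0], [[0, -0.55, 0], 0], [[0, -0.7, 0], 0], [[0, -0.85, 0], 0], [[0, -1.0, 0], 0]]'

```text
time: 17.4
tool_pos: [0.6252, -0.2767, 0.2042]
tool_rot: [3.141, 0.0, 1.716]
contact_force: [2.7, -1.4, 2.1]
opening: 0.0003
grip_force: 1.0
```

```bash
python3 - <<'E'
from h import *
print(C(robot.observe()["tool_pos"])); t=cam("top")
g=t["im"][150:290,360:440].max(2)<50; n,l,st,ce=cv2.connectedComponentsWithStats(g.astype(np.uint8)); print([(st[i],ce[i]+[360,150]) for i in range(1,n) if st[i,4]>40])
E
```

```text
[-0.0619097   0.00973254  0.20416073]
[(array([ 14,   0,  37,  51, 310], dtype=int32), array([397.56774194, 178.92258065])), (array([49,  0, 13, 19, 79], dtype=int32), array([414.40506329, 157.94936709])), (array([62,  9, 18, 21, 89], dtype=int32), array([429.16853933, 171.19101124])), (array([55, 27, 17,  7, 50], dtype=int32), array([422.8 , 180.48])), (array([ 55,  41,  19,  13, 140], dtype=int32), array([424.53571429, 195.99285714])), (array([  1, 132,  21,   8,  65], dtype=int32), array([369.61538462, 286.06153846]))]
```

The contact force of about 3 N matches the rollers, so the door is moving. Continuing.

Call:
step_arm --motion '[[[0, -0.2, 0], 0], [[0, -0.42, 0], 0], [[0, -0.65, 0], 0], [[0, -0.88, 0], 0], [[0, -1.1, 0], 0], [[0, -1.3, 0], 0], [[0, -1.5, 0], 0], [[0, -1.7, 0], 0], [[0, -1.9, 0], 0], [[0, -2.1, 0], 0]]'

```text
time: 18.7
tool_pos: [0.5004, -0.2949, 0.2041]
tool_rot: [3.142, -0.0, 1.716]
contact_force: [2.6, 0.1, 0.3]
opening: 0.0007
grip_force: 1.0
```

Call:
step_arm --motion '[[[0, -0.1, 0], 0], [[0, -0.18, 0], 0], [[0, -0.26, 0], 0], [[0, -0.34, 0], 0], [[0, -0.42, 0], 0], [[0, -0.5, 0], 0]]'

```text
time: 19.45
tool_pos: [0.4712, -0.2992, 0.2041]
tool_rot: [3.141, 0.0, 1.716]
contact_force: [2.1, -0.8, -0.2]
opening: 0.0007
grip_force: 0.9
```

```bash
python3 - <<'E'
from h import *
print(C(robot.observe()["tool_pos"]),robot.observe()["contact_force"])
E
```

```text
[-0.06201699 -0.14590418  0.20409218] [ 2.13974299 -0.80442361 -0.16366675]
```

Now small steps until the force rises.

Call:
step_arm --motion '[[[0, -0.06, 0], 0], [[0, -0.12, 0], 0], [[0, -0.18, 0], 0], [[0, -0.24, 0], 0]]'

```text
time: 19.95
tool_pos: [0.457, -0.3012, 0.2041]
tool_rot: [3.141, -0.0, 1.716]
contact_force: [2.6, -1.3, 0.4]
opening: 0.0004
grip_force: 0.8
```

Call:
step_arm --motion '[[[0, -0.04, 0], 0], [[0, -0.08, 0], 0]]'

```text
time: 20.2
tool_pos: [0.4523, -0.302, 0.2041]
tool_rot: [3.141, -0.0, 1.716]
contact_force: [1.5, -2.1, -0.2]
opening: 0.0008
grip_force: 0.8
```

Call:
step_arm --motion '[[[0, -0.04, 0], 0], [[0, -0.08, 0], 0]]'

```text
time: 20.45
tool_pos: [0.4512, -0.3023, 0.2044]
tool_rot: [3.133, 0.001, 1.716]
contact_force: [22.8, 1.9, -7.0]
opening: 0.0002
grip_force: 11.5
```

Call:
step_arm --motion '[[[0, -0.04, 0], 0], [[0, -0.08, 0], 0]]'

```text
time: 20.7
tool_pos: [0.4511, -0.3023, 0.2046]
tool_rot: [3.124, 0.003, 1.717]
contact_force: [44.9, 6.2, -14.4]
opening: 0.0003
grip_force: 21.7
```

The force jumped and the position stopped at case y ≈ -0.166 as predicted, so the door is against the frame. Backing off.

Call:
step_arm --motion '[[[0, 0.1, 0], 0], [[0, 0.25, 0], 0], [[0, 0.5, 0], 0], [[0.3, 0.6, -0.3], 0], [[0.6, 0.6, -0.9], 0], [[1.0, 0.6, -1.6], 0], [[1.4, 0.6, -2.3], 0], [[1.8, 0.6, -2.6], 0], [[1.8, 0.6, -2.6], 0], [[1.8, 0.6, -2.6], 0]]'

```text
time: 21.95
tool_pos: [0.4627, -0.191, 0.3599]
tool_rot: [-3.141, -0.0, 1.716]
contact_force: [-0.7, -0.5, 0.1]
opening: 0.0006
grip_force: 0.0
```

```bash
python3 - <<'E'
from h import *
o=robot.observe(); print(C(o["tool_pos"]),o["contact_force"],o["time"],o["qvel"].round(3))
c=wrist()
for y in (-.192,-.182): print(proj(c,[W(-.1203,y+.002,.1133),W(-.0398,y-.003,.22)]).round(0).tolist())
g=(c["im"].max(2)<45)[:265]; n,l,st,ce=cv2.connectedComponentsWithStats(g.astype(np.uint8)); print([(st[i],ce[i].round(0)) for i in range(1,n) if st[i,4]>80])
E
```

```text
[-0.17030474 -0.13865286  0.35987295] [-0.74542204 -0.53902413  0.10325551] 21.95 [-0.014  0.021  0.004  0.001 -0.003 -0.001]
[[237.0, 217.0], [223.0, 327.0]]
[[245.0, 217.0], [233.0, 327.0]]
[]
```

```bash
python3 - <<'E'
from h import *
c=wrist(); t=cam("top"); im=c["im"].max(2)
for v in (224,236,246): print(v,im[v,215:265].tolist())
for y in (-.192,-.182): print(proj(t,[W(-.1203,y+.002,.1133),W(-.0398,y-.003,.22)]).round(1).tolist())
E
```

```text
224 [160, 160, 160, 160, 160, 160, 160, 160, 161, 160, 160, 161, 161, 134, 84, 56, 55, 56, 56, 56, 56, 56, 55, 55, 90, 146, 166, 159, 158, 161, 161, 161, 160, 160, 161, 160, 160, 161, 162, 162, 161, 162, 161, 161, 160, 161, 162, 160, 161, 161]
236 [153, 154, 154, 152, 153, 153, 153, 153, 153, 152, 153, 153, 121, 65, 52, 53, 53, 53, 54, 53, 53, 53, 51, 52, 86, 145, 169, 164, 157, 158, 159, 160, 159, 159, 159, 159, 160, 159, 159, 159, 159, 159, 159, 159, 160, 160, 159, 159, 160, 159]
246 [157, 157, 156, 156, 156, 156, 156, 156, 156, 157, 156, 123, 65, 50, 50, 50, 51, 50, 50, 50, 51, 48, 48, 50, 53, 89, 144, 165, 160, 157, 158, 159, 155, 152, 152, 150, 150, 151, 151, 152, 151, 151, 151, 151, 152, 152, 151, 151, 150, 150]
[[384.6, 254.5], [427.0, 253.7]]
[[384.1, 251.0], [426.4, 249.8]]
```

The handle measures y ≈ -0.193, which is where the door stopped, so it did not rebound. The arm is clear, so I hand in.

```bash
python3 -c "
from cell import robot
print(robot.hand_in())"
```

```text
the job is handed in; nothing more can be done
None
```

The middle pan stands flat and released in the empty bay, the door is shut against its end frame with the arm clear, and the job is handed in; the hand-in returned no verdict.

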